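# Centre the ring cone on its photo plinth

## Task

The small ring display cone stands off-centre on the round stone plinth where it is to be photographed. With light taps or pushes of the fingertips low on its foot, nudge it to the middle so that its foot stands wholly inside the thin brass circle. It is top-heavy: keep it standing on the plinth, never pinch or lift it, leave the plinth where it is, leave the blue wax block and the steel cube on the bench alone, and draw the hand clear at the end.

Things in the scene. Friction and masses are not known exactly. Their poses are not given: they have to be found in the camera images.
- ring_cone: Dark wood ring display cone, loose, 0.1 kg, 55 mm high. Origin: centre of its underside; z up its axis. Narrow sole (24 mm wide, 1.5 mm thick); above it a round foot 32 mm in diameter, 1.5 to 13.5 mm up: the widest part, push it there; slim cone (19 to 11 mm wide) with a brass ring; heavy brass ball, 15 mm, on top. Pushed on the foot it slides and stays where left; pushed high it tips.
- plinth: Round plinth of pale stone, loose, 0.7 kg, 84 mm in diameter (80 mm at the top), 32 mm high, standing on the bench. Origin: centre of its underside; z up.
- plinth_top (a point): Centre of the plinth's flat top, 32 mm above the bench; z up. A thin brass circle flush in the top runs round it, 44 mm in diameter inside, 49 mm outside.
- wax_block: Bystander: blue wax block, 30x46x19 mm high, loose on the bench nearer the robot than the plinth. Origin: centre of its underside.
- dapping_block: Bystander: plain grey steel cube, 36 mm a side, loose on the bench beyond the plinth. Origin: centre of its underside.

How it is judged:
At the end, for the whole second after the job is handed in: The cone stands upright and still on the plinth, its foot wholly inside the brass circle: its axis within 6 mm of the plinth's centre. The plinth is within 8 mm of where it stood (horizontal distance between ring_cone and plinth_top below 0.006 m and angle between ring_cone's own z axis and vertical below 0.05 rad and z of ring_cone in the frame of plinth_top between -0.003 and 0.003 m and linear speed of ring_cone below 0.01 m/s and distance of plinth from where it was at the start of the episode below 0.008 m); the robot touches nothing.
It fails at once if the cone is knocked over or falls off the plinth (angle between ring_cone's own z axis and vertical above 0.35 rad or z of ring_cone in the frame of plinth_top below -0.006 m).
It fails at once if the cone is lifted off the plinth or pinched between the fingers (z of ring_cone in the frame of plinth_top above 0.006 m or (horizontal distance between the grasp point and ring_cone below 0.01 m and contact force between the fingers and ring_cone above 0.3 N)).
It fails at once if the cone is pushed hard (over 12 N) instead of lightly (contact force between the arm and ring_cone above 12 N).
It fails at once if the plinth is shifted by more than 8 mm (distance of plinth from where it was at the start of the episode above 0.008 m).
It fails at once if a bystander (blue wax block, steel cube) is shifted by more than 10 mm (distance of any of wax_block, dapping_block from where it was at the start of the episode above 0.01 m).
It also fails if it takes over 42 s, if anything falls off the work surface, if the arm or the gripper's body presses on something with over 40 N, if the wrist force passes 120 N, or if a joint passes its speed limit or range.

## Robot

A 6-joint arm with a two-finger parallel gripper is mounted at the origin on a cart in front of the work surface, level with it; the furniture and walls round the work are solid. World frame = base frame: x ahead of the robot, y to its left, z up, the work surface at z = 0. Lengths are in m, angles in rad, forces in N, time in s.
With the tool pointing down it reaches from about 0.35 to 0.775 m from the base axis. Payload 5.5 kg.
Tool frame: the origin (TCP) lies between the finger pads; the fingertips stand env.nose_length ahead of it and the grasp point (between the pads) lies 8 mm behind it (env.nose_length is the distance from the TCP to the fingertips, in m); z points along the fingers, y is the direction in which the jaws open and shut (so a half turn about z gives the same grasp; the last joint's range is limited). The gripper opens to 85 mm and grips with 20 to 120 N. Pads are 22 mm wide; open, the fingers measure 114 mm over their backs; the gripper's body (76 mm by 85 mm) begins 54 mm behind the grasp point. The pads swing forward as they close: fully open they stand 13 mm farther back than shut.
Start: joints at [1.185, 0.313, 0.046, 1.304, 0, 1.431], TCP at [0.14, 0.558, 0.242] pointing down, gripper open.
Joint ranges: [-2.76, 2.76], [-0.86, 1.69], [-1.03, 1.26], [-2.2, 2.34], [-1.47, 1.5], [-3.14, 3.14]. Speed limits (rad/s): [2.57, 2.57, 3.14, 3.14, 3.14, 3.14].

## Interface

Orientations are given as a unit quaternion [w, x, y, z].
In Python, from workcell import env gives the robot as it stands. The module is installed in compiled form; this text tells all that it offers.
- The arm moves only by the shell command python3 -m creep 'ROWS' [FORCE]. ROWS is a JSON object of lists of equal length, an entry for each row: "hand": the finger opening in mm, from 0 to 85.4; "delta_pos": the shift along the tool's x, y, z scaled (see below), a list of three; "turn": the turn about the tool's z scaled (see below). In form: {"hand": [hand, ...], "delta_pos": [[dx, dy, dz], ...], "turn": [turn, ...]}. A call has exactly 5 rows; each row shifts and turns the commanded pose from where the row before left it, along the tool's axes as they then stand; what a row does not reach is not made up. The controller multiplies each number of a shift by 0.8 m and each number of a turn by 5 degrees. A row lasts 1/12 s, in which the tool goes at most 41.7 mm and 7.16 degrees, less where a joint would pass 70% of its speed; a pose out of reach is approached as far as the arm can. A call with a number of a shift or a turn outside -1 to 1 is refused whole. A call with a gripper value outside its range is refused whole. The fingers move at their own pace and stop on an object; FORCE is the grip in N (left out, the last holds). Time passes only in rows, so rows that do not move let the fingers close, or fill a call up. It gives the time, the measured TCP pose, the force and the opening at its end, in the units of the state.
- env.get_state(): the state, without advancing time (a new reading comes with each control period).
- env.read_camera(name): name is "side" or "top"; returns a dict with "pixels" (420x560x3 uint8, red, green, blue), "depth" (420x560 float32, m along the optical axis (not along the pixel's ray), 0 where there is no reading), "fx", "fy", "cx", "cy" (pixels), "D" ([k1, k2, p1, p2, k3] as OpenCV has them; the pictures are not rectified), "origin" and "orientation" of the camera in the world. Camera axes: x right, y down, z forward; pixel columns grow to the right and rows downward; lengths in m; the calibration is good to about 2 mm. A picture is of the moment at which its call begins.
- env.hand_in(): hands the job in, once; it reports no verdict.
Trained networks look in the newest picture that a camera, given by its name, has taken for a name from the list of things; names that differ only in an ending like _2 or _b are one class to them, and where a whole thing is asked for, a point or a joint stands for the part that bears it (a point fixed in the world has none). Each returns a list of dicts, best first, with "score" (0 to 1); they miss things now and then, are a little off and sometimes report something else, mostly with a low value. They report only what shows in the picture. A call takes as long as a camera call.
- env.find_in(camera, target): "location" ([row, column] in pixels, amid what is visible of it).
- env.pinpoint(camera, target): "location" ([row, column] in pixels: a listed point, or the origin of a listed thing).
The state is a dict: "clock": time; "joint_pos": joint angles; "qvel": joint speeds; "tau": joint torques, N m; "tcp_pos": TCP position; "orientation": TCP orientation; "wrist_force": force on the tool from outside, world axes, zero at the start; "ft_torque": the same for the moment, N m; "finger_gap": finger opening in m.
Only numpy, scipy, OpenCV 4.12 (cv2) and the standard library are available. Lean on these libraries where they do the work, as an engineer would, in place of code of your own. Each camera call takes 0.05 s, during which the arm holds its last target.

## Working session

There is one attempt and no reset: what is moved stays moved. The work goes in short steps, Python scripts to look and compute and a shell command to move; the robot and the scene stay as the last step left them, time stands still between calls to the robot, and variables do not carry over. Pictures are saved under pics/ and viewed, and the job is handed in when it is done.

```bash
mkdir -p pics; cat > h.py <<'E'
import numpy as np, cv2
from workcell import env
from scipy.spatial.transform import Rotation as R
def q2R(q): return R.from_quat([q[1],q[2],q[3],q[0]]).as_matrix()
def ray(c,rc):
    K=np.array([[c['fx'],0,c['cx']],[0,c['fy'],c['cy']],[0,0,1]])
    u=cv2.undistortPoints(np.array([[[rc[1],rc[0]]]],float),K,np.array(c['D'],float))[0,0]
    return np.array(c['origin']),q2R(c['orientation'])@np.array([u[0],u[1],1.])
def onz(c,rc,z):
    o,d=ray(c,rc); return o+d*(z-o[2])/d[2]
def depthpt(c,rc):
    o,d=ray(c,rc); return o+d*c['depth'][int(round(rc[0])),int(round(rc[1]))]
def save(c,n,crop=None,s=1):
    p=c['pixels'][:,:,::-1]
    if crop: p=p[crop[0]:crop[1],crop[2]:crop[3]]
    cv2.imwrite('pics/'+n,cv2.resize(p,None,fx=s,fy=s,interpolation=cv2.INTER_CUBIC))
E
python3 - <<'E'
from h import *
np.set_printoptions(precision=4,suppress=True)
s=env.get_state(); print(s, env.nose_length)
print(q2R(s['orientation']))
for n in('top','side'):
    c=env.read_camera(n); save(c,n+'0.png'); print(n,c['origin'],c['orientation'],c['fx'],c['D'])
    for t,z in(('ring_cone',.032),('plinth',0),('plinth_top',.032),('wax_block',0),('dapping_block',0)):
        for r in env.pinpoint(n,t)[:2]: print(t,r['score'],r['location'],onz(c,r['location'],z))
E
```

```text
{'clock': 0.0, 'joint_pos': array([ 1.1854,  0.314 ,  0.0449,  1.3036, -0.    ,  1.4312]), 'qvel': array([-0.0005, -0.0002,  0.0003,  0.0001, -0.0012, -0.0008]), 'tau': array([  0.0024, -48.0625,  29.8531,   0.0193,   0.0001,   0.    ]), 'tcp_pos': array([0.1397, 0.5572, 0.2414]), 'orientation': array([-0.0002,  0.1226,  0.9925, -0.0009]), 'wrist_force': array([ 0.1637, -0.045 ,  0.2524]), 'ft_torque': array([0.0283, 0.0079, 0.0118]), 'finger_gap': 0.08553153182889678} 0.011
[[-0.97    0.2433 -0.0007]
 [ 0.2433  0.97   -0.0017]
 [ 0.0002 -0.0019 -1.    ]]
top [0.4596 0.3428 0.9024] [ 0.0301 -0.6968  0.7165 -0.0155] 544.5486879761511 [0.0346 0.     0.     0.     0.    ]
ring_cone 0.73 [196.8, 294.0] [0.5257 0.3383 0.032 ]
plinth 0.82 [207.9, 299.4] [0.5094 0.3297 0.    ]
plinth_top 0.86 [209.4, 302.2] [0.5051 0.3257 0.032 ]
wax_block 0.85 [285.9, 287.6] [0.3817 0.3528 0.    ]
dapping_block 0.69 [121.5, 275.8] [0.6555 0.365  0.    ]
dapping_block 0.42 [209.3, 298.7] [0.5071 0.3309 0.    ]
side [ 0.2659 -0.3796  0.4024] [-0.5411  0.8209 -0.1594  0.0887] 493.54608621600465 [-0.1032  0.      0.      0.      0.    ]
ring_cone 0.88 [234.4, 276.1] [0.5176 0.3272 0.032 ]
plinth 0.7 [254.2, 269.7] [0.5028 0.3215 0.    ]
plinth 0.6 [235.7, 275.4] [0.5363 0.3838 0.    ]
plinth_top 0.6 [234.3, 269.3] [0.5072 0.3323 0.032 ]
wax_block 0.83 [261.8, 193.7] [0.377  0.3475 0.    ]
dapping_block 0.81 [225.3, 333.7] [ 0.6531  0.38   -0.    ]
```

```bash
python3 - <<'E'
import cv2
a=cv2.imread('pics/top0.png'); b=cv2.imread('pics/side0.png')
cv2.imwrite('pics/top0c.png',cv2.resize(a[100:320,200:400],None,fx=2.7,fy=2.7,interpolation=cv2.INTER_CUBIC))
cv2.imwrite('pics/side0c.png',cv2.resize(b[170:300,170:370],None,fx=4,fy=4,interpolation=cv2.INTER_CUBIC))
E
```

```text
(no output)
```

View pics/top0c.png

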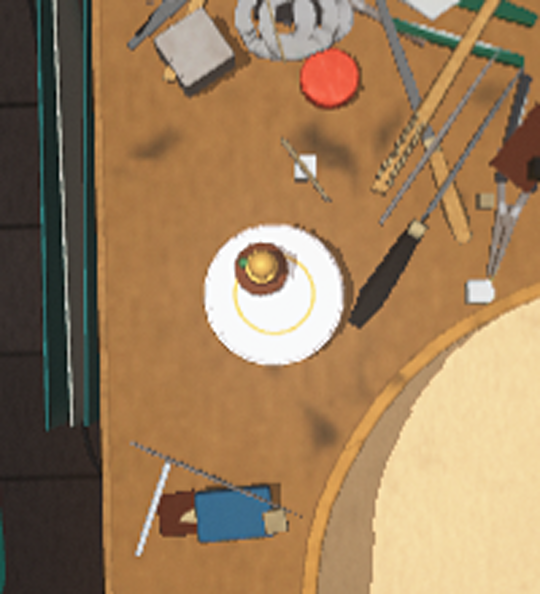

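View pics/side0c.png

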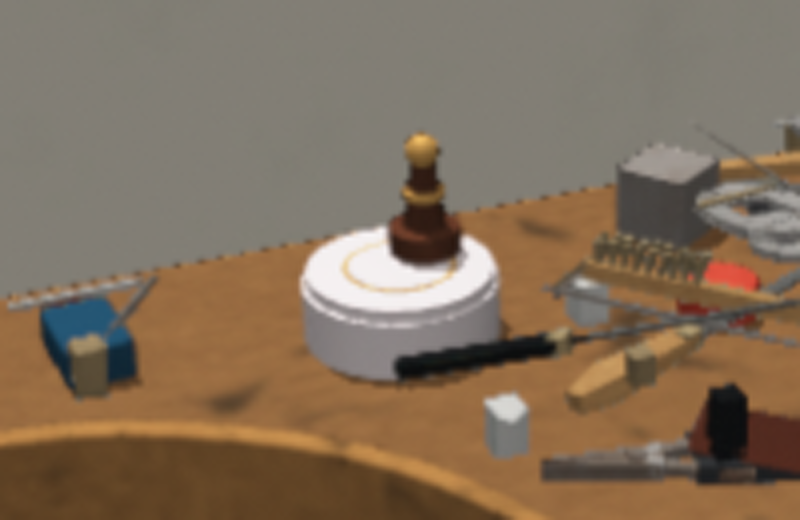

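View pics/top0.png

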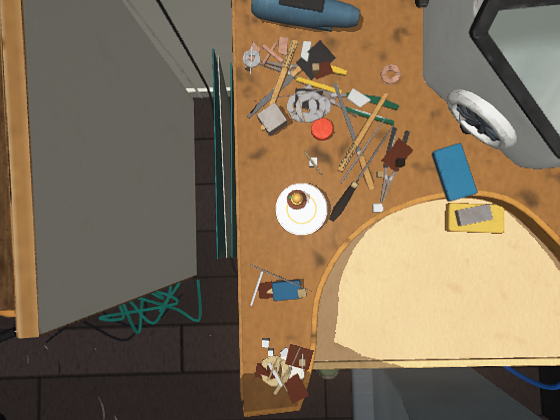

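The top view shows the plinth centred near (209,302), with the cone towards +x/+y of centre at about (197,296). The wax is at (287,288), the cube at (120,273). A green-edged pane stands to the left, at cols 213-233. Next I'll measure the offset and the pane height.

```bash
cat >> h.py <<'E'
def K_(c): return np.array([[c['fx'],0,c['cx']],[0,c['fy'],c['cy']],[0,0,1]])
def proj(c,P):
    Rm=q2R(c['orientation']); rv=cv2.Rodrigues(Rm.T)[0]; t=-Rm.T@np.array(c['origin'])
    return cv2.projectPoints(np.atleast_2d(np.array(P,float)),rv,t,K_(c),np.array(c['D'],float))[0][:,0,:]
def circ(x,y,z,r,n=60):
    a=np.linspace(0,2*np.pi,n,endpoint=False); return np.c_[x+r*np.cos(a),y+r*np.sin(a),np.full(n,z)]
def overlay(c,n,crop,s,circs):
    p=cv2.resize(np.ascontiguousarray(c['pixels'][crop[0]:crop[1],crop[2]:crop[3],::-1]),None,fx=s,fy=s,interpolation=cv2.INTER_CUBIC)
    for (x,y,z,r,col) in circs:
        q=(proj(c,circ(x,y,z,r))-[crop[2],crop[0]]+.5)*s-.5
        cv2.polylines(p,[np.round(q).astype(int)],True,col,1)
    cv2.imwrite('pics/'+n,p)
E
python3 - <<'E'
from h import *
np.set_printoptions(precision=4,suppress=True)
c=env.read_camera('top')
im=c['pixels'].astype(int); hsv=cv2.cvtColor(c['pixels'],cv2.COLOR_RGB2HSV)
m=((hsv[:,:,1]<50)&(hsv[:,:,2]>190)).astype(np.uint8)
m[:, :268]=0;m[:,335:]=0;m[:175]=0;m[242:]=0
cs,_=cv2.findContours(m,cv2.RETR_EXTERNAL,cv2.CHAIN_APPROX_NONE); k=max(cs,key=cv2.contourArea)
h=cv2.convexHull(k)
P=np.array([onz(c,(p[0][1],p[0][0]),.032)[:2] for p in h])
(cx,cy),r=cv2.minEnclosingCircle(P.astype(np.float32)*1000); print('plinth rim',cx,cy,r)
A=np.c_[2*P,np.ones(len(P))]; s=np.linalg.lstsq(A,(P**2).sum(1),rcond=None)[0]; print(s[:2],np.sqrt(s[2]+s[0]**2+s[1]**2))
# brass circle
b=(hsv[:,:,1]>60)&(m[:,:]==0)
# dark foot
hole=np.zeros_like(m); cv2.fillPoly(hole,[h],1)
d=(hole==1)&(hsv[:,:,2]<130); ys,xs=np.nonzero(d); print('dark',len(ys),ys.mean(),xs.mean(),ys.min(),ys.max(),xs.min(),xs.max())
d8=d.astype(np.uint8); cs,_=cv2.findContours(d8,cv2.RETR_EXTERNAL,cv2.CHAIN_APPROX_NONE);k=max(cs,key=cv2.contourArea)
Q=np.array([onz(c,(p[0][1],p[0][0]),.0455)[:2] for p in cv2.convexHull(k)]).astype(np.float32)*1000
print('foot',cv2.minEnclosingCircle(Q))
# heights left area
for (rr,cc) in((100,215),(150,224),(200,230),(100,232),(200,218),(200,245),(209,310)): print((rr,cc),depthpt(c,(rr,cc)))
overlay(c,'ov0.png',(160,260,250,350),7,[(s[0],s[1],.032,.04,(0,0,255)),(s[0],s[1],.032,.022,(255,0,0)),(Q.mean(0)[0]/1e3,Q.mean(0)[1]/1e3,.0455,.016,(0,255,0))])
E
```

```text
plinth rim 506.4622497558594 327.80517578125 41.6651496887207
[0.5063 0.3278] 0.04125615540085468
dark 82 197.73170731707316 298.8170731707317 190 208 288 306
foot ((521.8176879882812, 331.34124755859375), 12.489287376403809)
(100, 215) [ 0.7667  0.5037 -0.2736]
(150, 224) [ 0.6723  0.4986 -0.3737]
(200, 230) [ 0.5662  0.5068 -0.5498]
(100, 232) [ 0.7943  0.478  -0.3841]
(200, 218) [ 0.549   0.5059 -0.3052]
(200, 245) [0.5251 0.4197 0.0003]
(209, 310) [0.5055 0.3132 0.0307]
```

View pics/ov0.png

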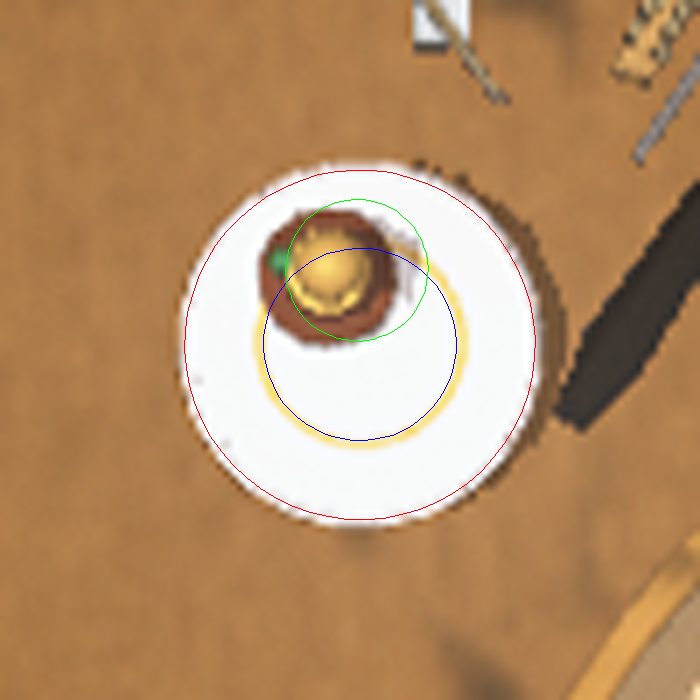

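The rim (red) and circle fit well. The automatic foot fit (green) was pulled off by the shadow. By eye, the foot's top rim is centred at crop (329,277), which is pixel row 199.1, col 296.5. I'll refit the foot by colour, and check the second camera and the surroundings.

```bash
cat >> h.py <<'E'
def foot(c,box=(185,225,280,330)):
    hsv=cv2.cvtColor(c['pixels'],cv2.COLOR_RGB2HSV); L=c['pixels'].astype(int)
    m=((L[:,:,0]<175)&(hsv[:,:,1]>60)).astype(np.uint8)
    b=np.zeros_like(m); b[box[0]:box[1],box[2]:box[3]]=1; m*=b
    m=cv2.morphologyEx(m,cv2.MORPH_CLOSE,np.ones((7,7),np.uint8))
    m=cv2.morphologyEx(m,cv2.MORPH_OPEN,np.ones((5,5),np.uint8))
    cs,_=cv2.findContours(m,cv2.RETR_EXTERNAL,cv2.CHAIN_APPROX_NONE);k=max(cs,key=cv2.contourArea)
    Q=np.array([onz(c,(p[0][1],p[0][0]),.0455)[:2] for p in cv2.convexHull(k)])
    s=np.linalg.lstsq(np.c_[2*Q,np.ones(len(Q))],(Q**2).sum(1),rcond=None)[0]
    return s[:2],np.sqrt(s[2]+s[0]**2+s[1]**2)
E
python3 - <<'E'
from h import *
np.set_printoptions(precision=4,suppress=True)
c=env.read_camera('top')
f,r=foot(c); print('foot',f,r,'byeye',onz(c,(199.1,296.5),.0455))
for p in((40,100),(150,100),(300,100),(150,190),(330,30)): print(p,depthpt(c,p))
P=(.5063,.3278)
overlay(c,'ov1.png',(160,260,250,350),7,[(*P,.032,.022,(255,0,0)),(*f,.0455,.016,(0,255,0)),(*f,.078+.002,.0075,(0,0,255))])
c=env.read_camera('side')
overlay(c,'ov1s.png',(190,280,220,320),7,[(*P,.032,.022,(255,0,0)),(*P,.032,.04,(255,0,0)),(*f,.0455,.016,(0,255,0)),(*f,.0335,.016,(0,255,0))])
E
```

```text
foot [0.5259 0.341 ] 0.020233131520823622 byeye [0.5209 0.3345 0.0455]
(40, 100) [ 0.8065  0.6614 -0.0069]
(150, 100) [0.6152 0.6591 0.0054]
(300, 100) [0.3673 0.6613 0.0025]
(150, 190) [ 0.749   0.6608 -0.8142]
(330, 30) [0.3556 0.6703 0.2213]
```

View pics/ov1.png

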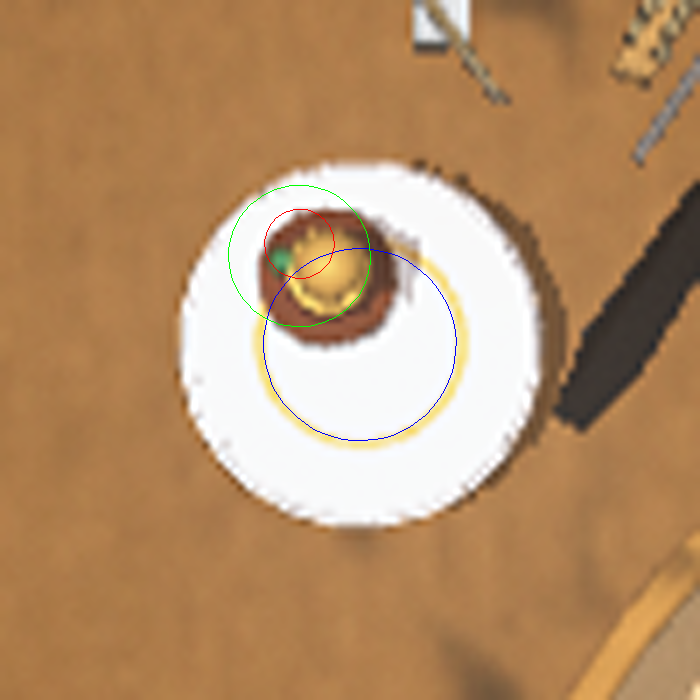

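View pics/ov1s.png

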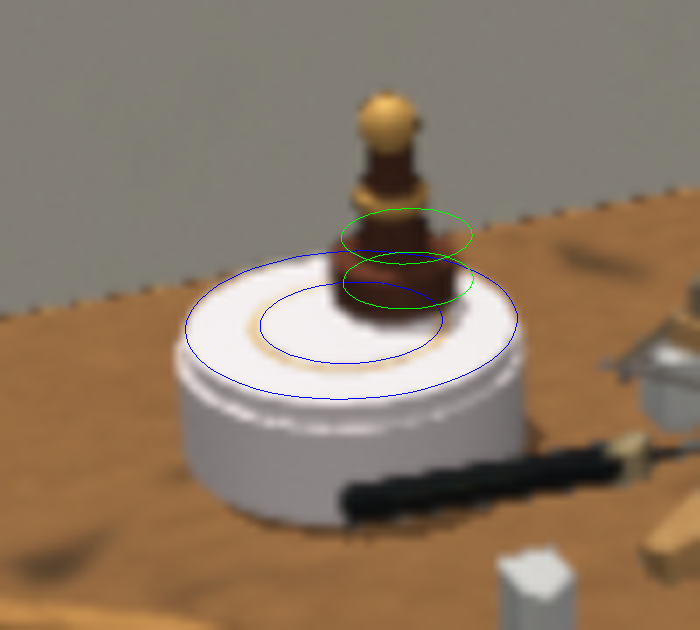

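```bash
python3 -m creep '{"hand":[16,16,16,16,16],"delta_pos":[[0,0,0],[0,0,0],[0,0,0],[0,0,0],[0,0,0]],"turn":[-1,-1,-1,-1,-1]}' 20
python3 -m creep '{"hand":[16,16,16,16,16],"delta_pos":[[0,0,0],[0,0,0],[0,0,0],[0,0,0],[0,0,0]],"turn":[-1,-1,-0.72,0,0]}' 
python3 - <<'E'
from h import *
np.set_printoptions(precision=4,suppress=True)
s=env.get_state(); Rm=q2R(s['orientation']); print(s['clock'],s['tcp_pos'],s['finger_gap'],Rm)
P=(.5063,.3278); f=(.5209,.3345)
u=np.array([P[0]-f[0],P[1]-f[1],0]); u/=np.linalg.norm(u)
t=np.array([*f,.24])-u*.055; print(t,'delta units',Rm.T@(t-s['tcp_pos'])/.8)
c=env.read_camera('top')
overlay(c,'ov2.png',(160,260,250,350),7,[(*P,.032,.022,(255,0,0)),(*f,.0455,.016,(0,255,0)),(*f,.078+.002,.0075,(0,0,255))])
c=env.read_camera('side')
overlay(c,'ov2s.png',(190,280,220,320),7,[(*P,.032,.022,(255,0,0)),(*P,.032,.04,(255,0,0)),(*f,.0455,.016,(0,255,0)),(*f,.0335,.016,(0,255,0))])
E
```

```text
clock: 1.17
tcp_pos: [0.1399, 0.5578, 0.2424]
orientation: [0.0, -0.097, 0.995, 0.0]
wrist_force: [-0.5, 0.3, -0.2]
finger_gap: 0.0256
clock: 1.58
tcp_pos: [0.14, 0.5577, 0.2423]
orientation: [0.0, -0.211, 0.977, 0.0]
wrist_force: [0.1, 0.4, 1.0]
finger_gap: 0.0159
1.5833 [0.14   0.5577 0.2423] 0.015880248994191205 [[-0.9106 -0.4133  0.0001]
 [-0.4133  0.9106  0.0001]
 [-0.0001  0.0001 -1.    ]]
[0.5709 0.3574 0.24  ] delta units [-0.387  -0.4506  0.0029]
```

View pics/ov2.png

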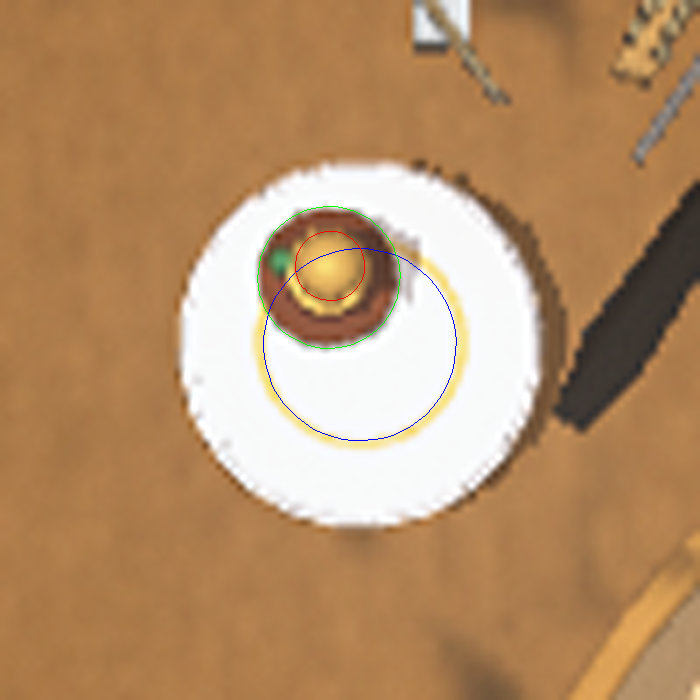

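View pics/ov2s.png

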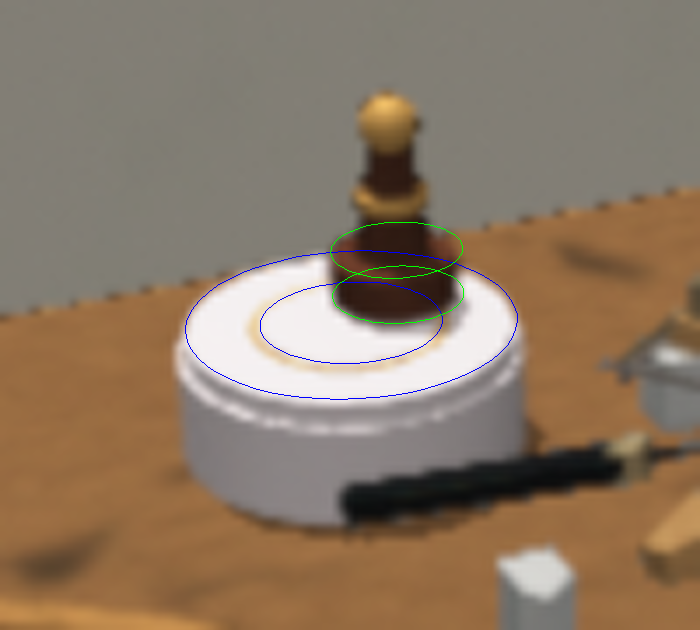

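The overlays fit in both cameras: cone at (0.5209, 0.3345), circle centre at (0.5063, 0.3278), so about 16 mm to push. I'll fly to staging behind the cone, up high.

```bash
for i in 1; do :; done
python3 -m creep '{"hand":[16,16,16,16,16],"delta_pos":[[-0.02,-0.02,0],[-0.026,-0.03,0],[-0.026,-0.03,0],[-0.026,-0.03,0],[-0.026,-0.03,0]],"turn":[0,0,0,0,0]}'
python3 -m creep '{"hand":[16,16,16,16,16],"delta_pos":[[-0.026,-0.03,0],[-0.026,-0.03,0],[-0.026,-0.03,0],[-0.026,-0.03,0],[-0.026,-0.03,0]],"turn":[0,0,0,0,0]}'
python3 -m creep '{"hand":[16,16,16,16,16],"delta_pos":[[-0.026,-0.03,0],[-0.026,-0.03,0],[-0.026,-0.03,0],[-0.026,-0.03,0],[0,0,0]],"turn":[0,0,0,0,0]}'
cat > g.py <<'E'
from h import *
np.set_printoptions(precision=4,suppress=True)
P=(.5063,.3278); f=(.5209,.3345)
def go(d,z,f=f,P=P):
    s=env.get_state(); Rm=q2R(s['orientation']); print(s['clock'],s['tcp_pos'],s['finger_gap'],s['wrist_force'],Rm[:,0])
    u=np.array([P[0]-f[0],P[1]-f[1],0]); u/=np.linalg.norm(u)
    t=np.array([*f,z])-u*d; print(t,'delta units',Rm.T@(t-s['tcp_pos'])/.8)
E
python3 -c "
from g import *
go(.055,.1)"
```

```text
clock: 2.1
tcp_pos: [0.2777, 0.4964, 0.2424]
orientation: [0.0, -0.212, 0.977, 0.0]
wrist_force: [0.4, 0.3, -1.3]
finger_gap: 0.016
clock: 2.52
tcp_pos: [0.4224, 0.4301, 0.2424]
orientation: [0.0, -0.212, 0.977, 0.0]
wrist_force: [-0.2, 0.6, 0.0]
finger_gap: 0.0157
clock: 2.93
tcp_pos: [0.5418, 0.3752, 0.2413]
orientation: [0.001, -0.209, 0.978, -0.001]
wrist_force: [-0.5, -0.9, 0.4]
finger_gap: 0.0161
2.9333 [0.5418 0.3752 0.2413] 0.01614330718257748 [-0.475  -0.8952  0.4441] [-0.9126 -0.409  -0.0016]
[0.5709 0.3574 0.1   ] delta units [-0.0239 -0.0348  0.1767]
```

```bash

python3 -m creep '{"hand":[16,16,16,16,16],"delta_pos":[[-0.024,-0.035,0],[0,0,0.04],[0,0,0.045],[0,0,0.045],[0,0,0.046]],"turn":[0,0,0,0,0]}'
python3 -m creep '{"hand":[16,16,16,16,16],"delta_pos":[[0,0,0],[0,0,0],[0,0,0],[0,0,0],[0,0,0]],"turn":[0,0,0,0,0]}'
python3 -c "
from g import *
go(.055,.05)
c=env.read_camera('top'); save(c,'t3.png',(130,260,230,360),5)
c=env.read_camera('side'); save(c,'s3.png',(150,280,200,350),5)"
```

```text
clock: 3.35
tcp_pos: [0.5658, 0.3607, 0.1005]
orientation: [0.001, -0.212, 0.977, 0.0]
wrist_force: [-0.4, 0.2, -0.6]
finger_gap: 0.0164
clock: 3.77
tcp_pos: [0.5675, 0.3617, 0.1048]
orientation: [0.003, -0.212, 0.977, 0.001]
wrist_force: [0.1, -0.4, 0.3]
finger_gap: 0.0156
3.7667 [0.5675 0.3617 0.1048] 0.01562714919494911 [ 0.0782 -0.3839  0.2623] [-0.9098 -0.415  -0.0054]
[0.5709 0.3574 0.05  ] delta units [-0.0013 -0.0067  0.0685]
```

View pics/s3.png

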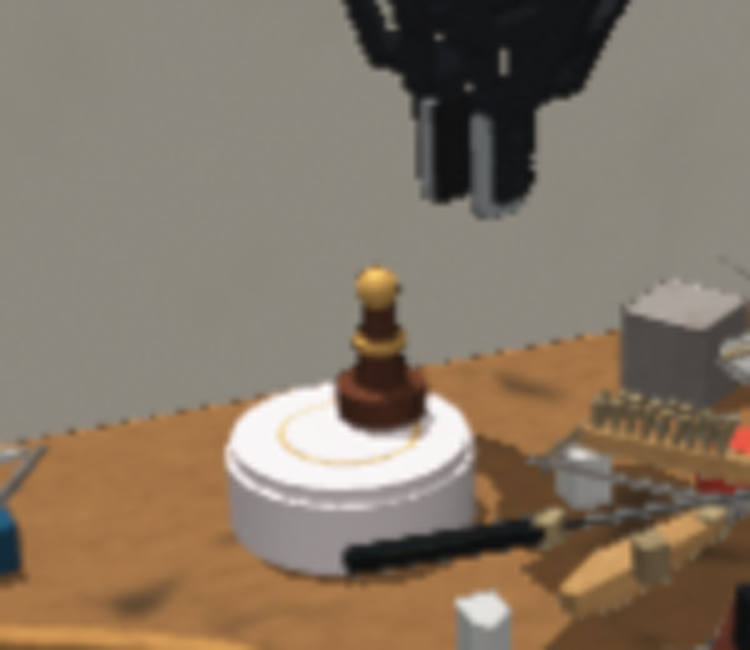

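View pics/t3.png

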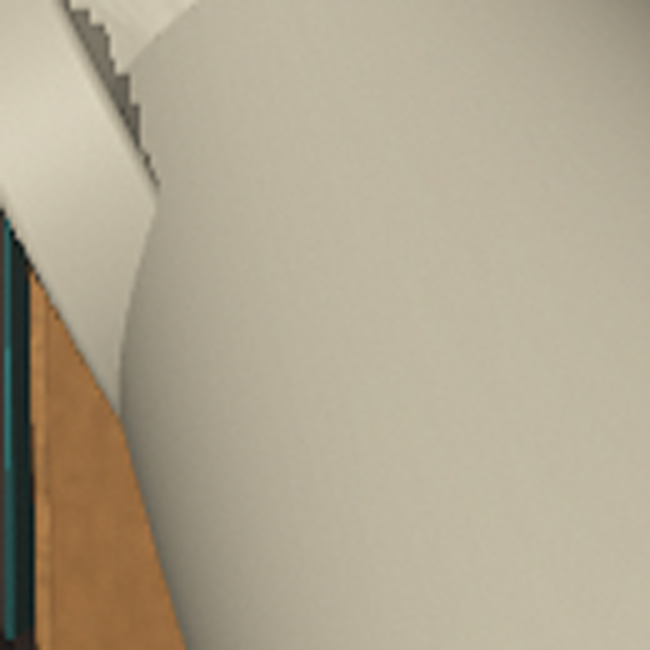

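The side view shows the open-gap fingers at (205,460), up and beyond the cone with the cone untouched. The arm blocks the top view. I'll descend, correcting the lateral position as I go.

```bash

python3 -m creep '{"hand":[16,16,16,16,16],"delta_pos":[[-0.001,-0.007,0],[0,0,0.015],[0,0,0.02],[0,0,0.018],[0,0,0]],"turn":[0,0,0,0,0]}'
python3 -m creep '{"hand":[16,16,16,16,16],"delta_pos":[[0,0,0],[0,0,0],[0,0,0],[0,0,0],[0,0,0]],"turn":[0,0,0,0,0]}'
python3 -c "
from g import *
go(.055,.05)
c=env.read_camera('side'); save(c,'s4.png',(150,280,200,350),5)"
```

```text
clock: 4.28
tcp_pos: [0.5673, 0.3547, 0.0564]
orientation: [-0.002, -0.212, 0.977, -0.001]
wrist_force: [-0.2, -1.6, -0.1]
finger_gap: 0.0158
clock: 4.7
tcp_pos: [0.5693, 0.3562, 0.0601]
orientation: [0.001, -0.212, 0.977, 0.0]
wrist_force: [0.2, 0.2, -0.4]
finger_gap: 0.0158
4.7 [0.5693 0.3562 0.0601] 0.01577584791653424 [ 0.2206  0.1977 -0.3999] [-0.9098 -0.415  -0.0016]
[0.5709 0.3574 0.05  ] delta units [-0.0024  0.0006  0.0127]
```

View pics/s4.png

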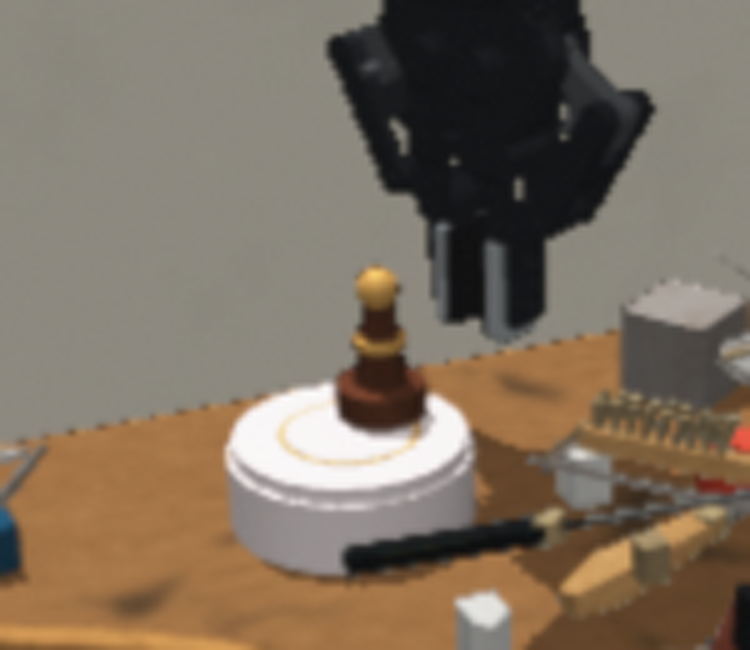

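```bash
python3 -c "
from g import *
c=env.read_camera('side')
s=env.get_state(); Rm=q2R(s['orientation']); t=s['tcp_pos']
for x in(-.011,.011):
  for y in (-.0225,-.008,.008,.0225):
    print(x,y,[ (proj(c,t+Rm@[x,y,z])[0]-[200,150])*5 for z in (.008,.011)])
for rc in((330,500),(320,495),(325,515),(310,452)): print(rc, depthpt(c,(150+rc[0]/5,200+rc[1]/5)))
"
```

```text
-0.011 -0.0225 [array([555.7548, 319.5558]), array([555.7787, 327.3916])]
-0.011 -0.008 [array([524.8543, 308.5961]), array([524.9209, 316.3635])]
-0.011 0.008 [array([491.511 , 296.7714]), array([491.6225, 304.4642])]
-0.011 0.0225 [array([461.9581, 286.2922]), array([462.1083, 293.9183])]
0.011 -0.0225 [array([513.4304, 339.2411]), array([513.5141, 347.1814])]
0.011 -0.008 [array([482.4688, 327.8829]), array([482.5955, 335.7528])]
0.011 0.008 [array([449.0765, 315.633 ]), array([449.2482, 323.4263])]
0.011 0.0225 [array([419.4947, 304.7811]), array([419.7051, 312.5058])]
(330, 500) [0.5662 0.3375 0.053 ]
(320, 495) [0.5647 0.3384 0.0566]
(325, 515) [0.5712 0.3361 0.0545]
(310, 452) [0.5576 0.3605 0.0528]
```

```bash

python3 -m creep '{"hand":[16,16,16,16,16],"delta_pos":[[0,0,0.003],[0,0,0.003],[0,0,0.003],[0,0,0.003],[0,0,0.003]],"turn":[0,0,0,0,0]}'
python3 -m creep '{"hand":[16,16,16,16,16],"delta_pos":[[0,0,0],[0,0,0],[0,0,0],[0,0,0],[0,0,0]],"turn":[0,0,0,0,0]}'
python3 -c "
from g import *
go(.055,.048); go(.029,.048)"
```

```text
clock: 5.22
tcp_pos: [0.5686, 0.3558, 0.0466]
orientation: [-0.0, -0.212, 0.977, -0.0]
wrist_force: [-0.0, -0.7, 0.4]
finger_gap: 0.0163
clock: 5.63
tcp_pos: [0.5689, 0.356, 0.0473]
orientation: [0.0, -0.212, 0.977, 0.0]
wrist_force: [0.4, -0.2, -0.5]
finger_gap: 0.016
5.6333 [0.5689 0.356  0.0473] 0.01602223771562677 [ 0.4355 -0.1563 -0.5043] [-0.9098 -0.415  -0.0004]
[0.5709 0.3574 0.048 ] delta units [-0.003   0.0006 -0.0009]
5.6333 [0.5689 0.356  0.0473] 0.01602223771562677 [ 0.4355 -0.1563 -0.5043] [-0.9098 -0.415  -0.0004]
[0.5473 0.3466 0.048 ] delta units [ 0.0295  0.0005 -0.0009]
```

```bash

python3 -m creep '{"hand":[16,16,16,16,16],"delta_pos":[[0.004,0.0005,-0.001],[0.005,0,0],[0.005,0,0],[0.004,0,0],[0.003,0,0]],"turn":[0,0,0,0,0]}'
python3 -m creep '{"hand":[16,16,16,16,16],"delta_pos":[[0.002,0,0],[0.002,0,0],[0.001,0,0],[0,0,0],[0,0,0]],"turn":[0,0,0,0,0]}'
python3 -c "
from g import *
go(.0249,.048); go(.0249-.016,.048)
c=env.read_camera('side'); overlay(c,'s5.png',(150,280,200,350),5,[(*P,.032,.022,(255,0,0)),(*P,.032,.04,(255,0,0)),(*f,.0335,.016,(0,255,0))])"
```

```text
clock: 6.05
tcp_pos: [0.5526, 0.3491, 0.048]
orientation: [-0.0, -0.212, 0.977, 0.0]
wrist_force: [-0.2, -0.4, 0.9]
finger_gap: 0.0159
clock: 6.47
tcp_pos: [0.5498, 0.3477, 0.048]
orientation: [0.0, -0.212, 0.977, 0.0]
wrist_force: [0.4, -0.4, -0.2]
finger_gap: 0.0156
6.4667 [0.5498 0.3477 0.048 ] 0.01564806681175129 [ 0.4055 -0.4416 -0.1686] [-0.9098 -0.415  -0.0002]
[0.5435 0.3449 0.048 ] delta units [ 0.0085  0.0001 -0.0001]
6.4667 [0.5498 0.3477 0.048 ] 0.01564806681175129 [ 0.4055 -0.4416 -0.1686] [-0.9098 -0.415  -0.0002]
[0.529  0.3382 0.048 ] delta units [ 0.0285  0.     -0.0001]
```

View pics/s5.png

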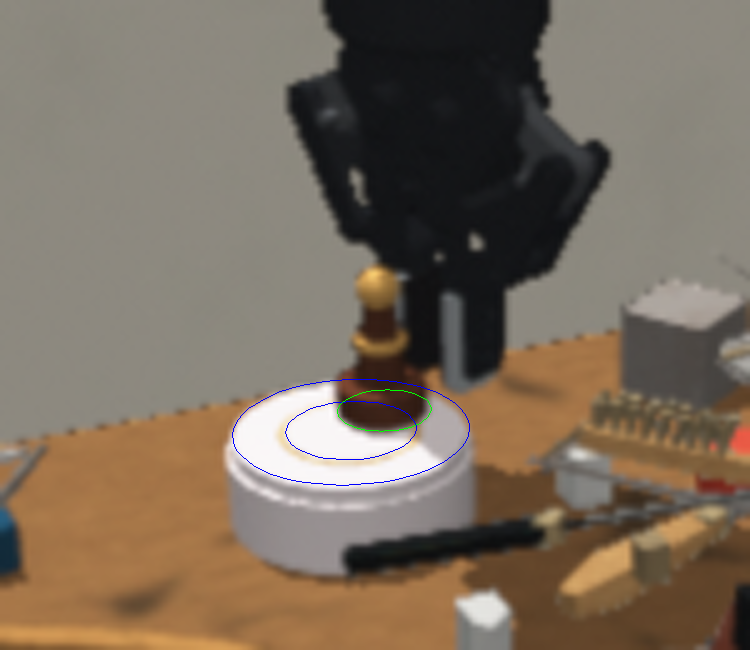

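The side view shows the fingertips behind the foot at foot height, about 7 mm short of contact, with the cone still in place. I'll creep in slowly.

```bash

python3 -m creep '{"hand":[16,16,16,16,16],"delta_pos":[[0.0015,0,0],[0.0015,0,0],[0.0015,0,0],[0.0015,0,0],[0.0015,0,0]],"turn":[0,0,0,0,0]}'
python3 -m creep '{"hand":[16,16,16,16,16],"delta_pos":[[0.0015,0,0],[0.0015,0,0],[0.0015,0,0],[0.0015,0,0],[0.001,0,0]],"turn":[0,0,0,0,0]}'
python3 -c "
from g import *
go(.0249-.016,.048)
c=env.read_camera('side'); overlay(c,'s6.png',(150,280,200,350),5,[(*P,.032,.022,(255,0,0)),(*P,.032,.04,(255,0,0)),(*f,.0335,.016,(0,255,0))])"
```

```text
clock: 6.93
tcp_pos: [0.5443, 0.3452, 0.048]
orientation: [0.0, -0.212, 0.977, 0.0]
wrist_force: [1.0, 0.1, -0.4]
finger_gap: 0.0158
clock: 7.35
tcp_pos: [0.539, 0.3428, 0.0479]
orientation: [0.0, -0.212, 0.977, 0.0]
wrist_force: [1.3, 0.4, -0.2]
finger_gap: 0.0163
7.35 [0.539  0.3428 0.0479] 0.016274599201221384 [ 1.305   0.42   -0.1511] [-0.9098 -0.4149 -0.0001]
[0.529  0.3382 0.048 ] delta units [ 0.0138  0.     -0.0001]
```

View pics/s6.png

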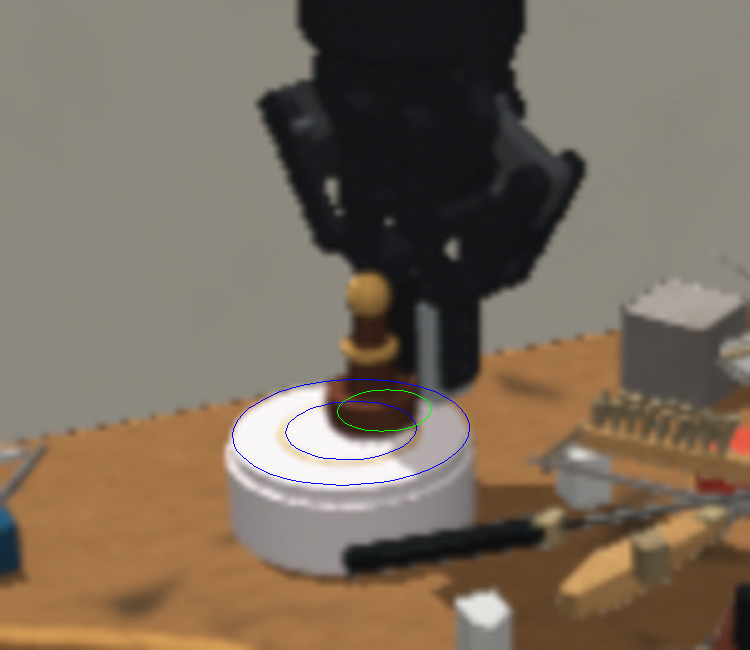

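The cone slid about 5 mm, upright, and the plinth hasn't moved. Force is about 1.3 N. Continuing.

```bash

python3 -m creep '{"hand":[16,16,16,16,16],"delta_pos":[[0.0015,0,0],[0.0015,0,0],[0.0015,0,0],[0.0015,0,0],[0.0015,0,0]],"turn":[0,0,0,0,0]}'
python3 -m creep '{"hand":[16,16,16,16,16],"delta_pos":[[0.0015,0,0],[0.0015,0,0],[0.001,0,0],[0.0005,0,0],[0,0,0]],"turn":[0,0,0,0,0]}'
python3 -c "
from g import *
go(.0249-.016,.048)
c=env.read_camera('side'); overlay(c,'s7.png',(190,280,220,320),7,[(*P,.032,.022,(255,0,0)),(*P,.032,.04,(255,0,0)),(*P,.0335,.016,(0,255,0)),(*P,.0455,.016,(0,255,0))])"
```

```text
clock: 7.82
tcp_pos: [0.5336, 0.3403, 0.0479]
orientation: [0.0, -0.212, 0.977, 0.0]
wrist_force: [0.6, 1.0, 0.3]
finger_gap: 0.016
clock: 8.23
tcp_pos: [0.5302, 0.3388, 0.0479]
orientation: [-0.0, -0.212, 0.977, 0.0]
wrist_force: [0.1, 0.3, 0.4]
finger_gap: 0.0159
8.2333 [0.5302 0.3388 0.0479] 0.01589072050127132 [0.0764 0.2541 0.3705] [-0.9098 -0.415   0.0001]
[0.529  0.3382 0.048 ] delta units [ 0.0017  0.     -0.0001]
```

View pics/s7.png

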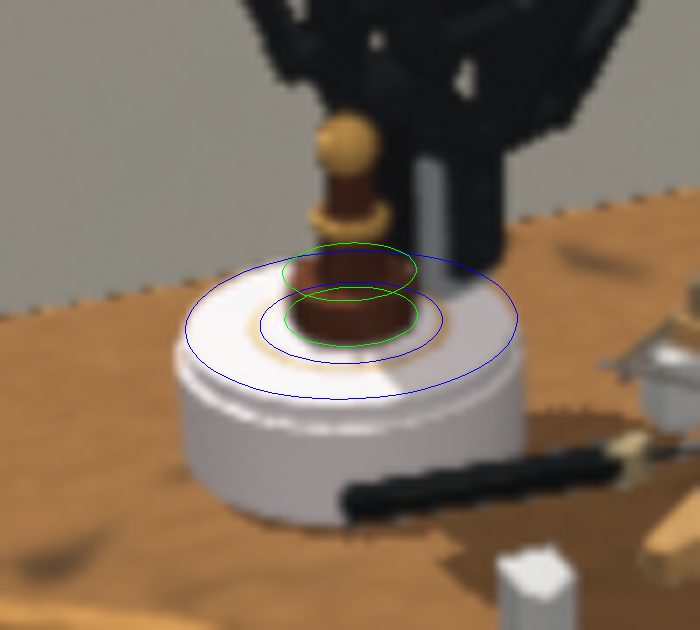

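The foot sits on the target outline (green) to within about 1-2 mm, concentric with the brass circle. I'll back straight off, then lift and swing away so the top camera has a clear view.

```bash

python3 -m creep '{"hand":[16,16,16,16,16],"delta_pos":[[-0.002,0,0],[-0.006,0,0],[-0.012,0,0],[-0.015,0,0],[-0.015,0,0]],"turn":[0,0,0,0,0]}'
python3 -m creep '{"hand":[16,16,16,16,16],"delta_pos":[[-0.01,0,0],[0,0,-0.02],[0,0,-0.04],[0,0,-0.04],[0,0,-0.04]],"turn":[0,0,0,0,0]}'
python3 -m creep '{"hand":[16,16,16,16,16],"delta_pos":[[0,0,-0.04],[0.01,0.03,0],[0.02,0.035,0],[0.026,0.03,0],[0.026,0.03,0]],"turn":[0,0,0,0,0]}'
python3 -m creep '{"hand":[16,16,16,16,16],"delta_pos":[[0.026,0.03,0],[0.026,0.03,0],[0.026,0.03,0],[0.026,0.03,0],[0.026,0.03,0]],"turn":[0,0,0,0,0]}'
python3 -m creep '{"hand":[16,16,16,16,16],"delta_pos":[[0.026,0.03,0],[0.026,0.03,0],[0.026,0.03,0],[0.026,0.03,0],[0,0,0]],"turn":[0,0,0,0,0]}'
python3 -c "
from g import *
go(.0249-.016,.048)
c=env.read_camera('top'); overlay(c,'t8.png',(160,260,250,350),7,[(*P,.032,.022,(255,0,0)),(*P,.032,.04,(0,0,255)),(*P,.0455,.016,(0,255,0))])
c=env.read_camera('side'); overlay(c,'s8.png',(190,280,220,320),7,[(*P,.032,.022,(255,0,0)),(*P,.032,.04,(255,0,0)),(*P,.0335,.016,(0,255,0)),(*P,.0455,.016,(0,255,0))])
for n in('top','side'):
  c=env.read_camera(n)
  for t,z in(('ring_cone',.032),('plinth_top',.032),('plinth',0),('wax_block',0),('dapping_block',0)):
    for r in env.pinpoint(n,t)[:1]: print(n,t,r['score'],onz(c,r['location'],z))
"
```

```text
clock: 8.7
tcp_pos: [0.5673, 0.3558, 0.048]
orientation: [-0.0, -0.212, 0.977, 0.0]
wrist_force: [-0.4, 0.2, 0.2]
finger_gap: 0.016
clock: 9.12
tcp_pos: [0.5739, 0.3586, 0.1605]
orientation: [-0.001, -0.212, 0.977, -0.0]
wrist_force: [0.6, 0.2, -0.9]
finger_gap: 0.016
clock: 9.53
tcp_pos: [0.4724, 0.4232, 0.192]
orientation: [0.0, -0.212, 0.977, 0.0]
wrist_force: [-0.4, -0.4, 0.2]
finger_gap: 0.0164
clock: 9.95
tcp_pos: [0.3272, 0.4892, 0.192]
orientation: [0.0, -0.212, 0.977, 0.0]
wrist_force: [0.7, 0.9, -0.2]
finger_gap: 0.0162
clock: 10.37
tcp_pos: [0.2082, 0.5432, 0.1921]
orientation: [-0.001, -0.215, 0.977, 0.001]
wrist_force: [-0.7, -0.4, -0.8]
finger_gap: 0.0161
10.3667 [0.2082 0.5432 0.1921] 0.016140765587229888 [-0.7296 -0.3934 -0.7729] [-0.9075 -0.42    0.0015]
[0.529  0.3382 0.048 ] delta units [-0.2566 -0.4012  0.1791]
top ring_cone 0.79 [0.5091 0.3258 0.032 ]
top plinth_top 0.81 [0.505  0.3275 0.032 ]
top plinth 0.93 [0.5095 0.327  0.    ]
top wax_block 0.77 [0.3764 0.3571 0.    ]
top dapping_block 0.82 [0.6617 0.366  0.    ]
side ring_cone 0.59 [0.5083 0.3264 0.032 ]
side plinth_top 0.94 [0.5077 0.3354 0.032 ]
side plinth 0.81 [0.4982 0.3302 0.    ]
side wax_block 0.75 [0.3746 0.3515 0.    ]
side dapping_block 0.93 [0.6605 0.387  0.    ]
```

View pics/t8.png

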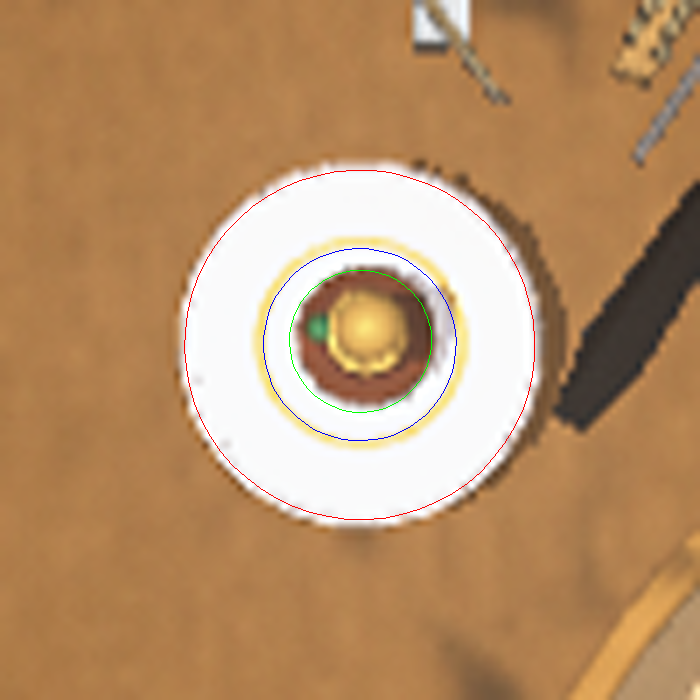

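View pics/s8.png

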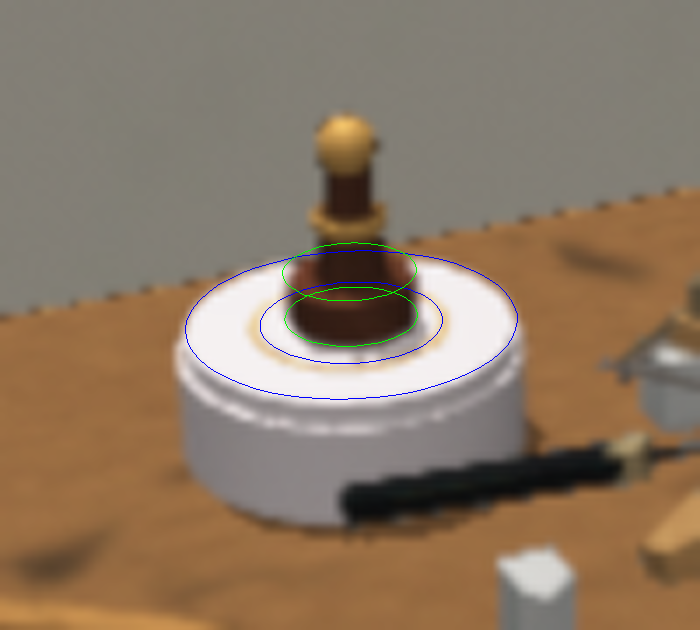

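In the final pictures the foot is wholly inside the brass circle: its centre is at crop (368,337) against a target of (361,341), about 2 mm off. The cone is upright, the plinth is on its original outline and the hand is clear. Handing in.

```bash
python3 -m creep '{"hand":[16,16,16,16,16],"delta_pos":[[0,0,0],[0,0,0],[0,0,0],[0,0,0],[0,0,0]],"turn":[0,0,0,0,0]}'
python3 -c "
from h import *
print(env.hand_in())"
```

```text
clock: 11.48
tcp_pos: [0.2128, 0.5414, 0.1919]
orientation: [0.0, -0.212, 0.977, 0.0]
wrist_force: [-0.7, -0.1, -0.3]
finger_gap: 0.0163
the job is handed in; nothing more can be done
None
```

The cone now stands upright inside the brass circle, about 2 mm off centre in the last top picture (limit 6 mm). I handed the job in at about 11.5 s of the 42 s allowed.

I set the fingertips 16 mm apart to cradle the foot from behind, low down. Then I slid the cone about 16 mm to the middle in slow steps, with about 1.4 N at most on the wrist readings. Afterwards I backed the hand straight off and moved it well clear.

**Last checks:**
- **Cone and plinth:** both cameras show the foot wholly inside the circle and the plinth on its starting outline.
- **Network estimates:** the top camera's network puts the cone about 4.4 mm from the plinth centre, and the side camera's about 9 mm. The side figure is over the limit, because that camera's plinth-centre point is about 8 mm off the outline fit. I trusted the outlines.
- **Wax block and cube:** I never went near either. The networks' before-and-after estimates differ by 5–10 mm, which is about their normal scatter. I did not check these two separately by outline.
- **Automatic foot fit:** my automatic fits of the foot failed early on because of shadow, so I placed the outline by eye and confirmed it in both views.

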